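# Tip the small milling balls out of the dial-cap dispenser

### The arm

A 7-joint arm with a two-finger parallel gripper is mounted at the origin on the work surface. World frame = base frame: x ahead of the robot, y to its left, z up, the work surface at z = 0. Lengths are in m, angles in rad, forces in N, time in s.
With the tool pointing down it reaches from about 0.425 to 0.925 m from the base axis. Payload 6.8 kg.
Tool frame: the origin (TCP) lies at the centre of the arm's flange, where the gripper is bolted on; the fingertips stand 173 mm ahead of it and the grasp point (between the pads) lies 155 mm ahead of it (r.hold_point_z is the distance from the TCP to the grasp point, in m); z points along the fingers, x is the direction in which the jaws open and shut, and the axes are right-handed (so a half turn about z gives the same grasp; the last joint's range is limited). The gripper opens to 85 mm and grips with 20 to 120 N. Pads are 22 mm wide; open, the fingers measure 114 mm over their backs; the gripper's body (76 mm by 85 mm) begins 54 mm behind the grasp point. The pads swing forward as they close: fully open they stand 13 mm farther back than shut.
Start: joints at [1.099, 0.477, 0.022, 1.555, -0.011, 1.109, -0.083], TCP at [0.24, -0.631, 0.405] pointing down, gripper open.
Joint ranges: [-2.96, 2.96], [-0.34, 2.1], [-1.41, 1.46], [0.24, 2.44], [-1.37, 4.51], [0.17, 1.92], [-2.96, 2.96]. Speed limits (rad/s): [2.39, 2.39, 3.14, 3.14, 3.14, 3.14, 3.14].

### API

Orientations are given as a rotation vector (axis times angle).
In Python, from bench import r gives the robot as it stands.
- The arm moves only by the tool apply_moves, never from a script. Its arguments are lists of equal length, an entry for each row: "dp": the shift along the tool's x, y, z scaled (see below), a list of three; "twist": the turn, a rotation vector about the tool's x, y, z scaled (see below), a list of three; "jaw": the closure in counts, from 0 (fully open) to 255 (shut). In form: {"dp": [[x, y, z], ...], "twist": [[rx, ry, rz], ...], "jaw": [jaw, ...]}. A call has 1 to 20 rows; each row shifts and turns the pose as measured when the row begins, along the tool's axes as they then stand; what a row does not reach is not made up. The controller multiplies each number of a shift by 12 cm and each number of a turn by 120 degrees. A row lasts 1/10 s, in which the tool goes at most 50 mm and 8.59 degrees, less where a joint would pass 70% of its speed; a pose out of reach is approached as far as the arm can. A call with a number of a shift or a turn outside -1 to 1 is refused whole. A call with a gripper value outside its range is refused whole. The fingers move at their own pace and stop on an object; "grip_force" is the grip in N (left out, the last holds). Time passes only in rows, so rows that do not move let the fingers close. It gives the time, the measured TCP pose, the force and the opening at its end, in the units of the state.
- r.get_obs(): the state, without advancing time (a new reading comes with each control period).
- r.grab_frame(name): name is "scene" or "side" or "wrist"; returns a dict with "color" (384x512x3 uint8, red, green, blue), "z_map" (384x512 float32, m along the optical axis (not along the pixel's ray), 0 where there is no reading), "intrinsics" (3x3 intrinsics, pixels), "R" (3x3) and "t" (3): a world point X has camera coordinates R X + t; the wrist camera has in their place "hand_eye" (4x4, takes a point from camera to tool coordinates, whose origin is the TCP and whose axes are the tool frame's). Camera axes: x right, y down, z forward; pixel columns grow to the right and rows downward; lengths in m; the calibration is good to about 2 mm. A picture is of the moment at which its call begins: read the wrist's pose just before it.
- r.hand_in(): hands the job in, once; it reports no verdict.
The state is a dict: "clock": time; "joints": joint angles; "qvel": joint speeds; "tau": joint torques, N m; "tcp_pos": TCP position; "orientation": TCP orientation; "contact_force": force on the tool from outside, world axes, zero at the start; "moment": the same for the moment, N m; "grip_width": finger opening in m.
Only numpy, scipy, OpenCV 4.12 (cv2) and the standard library are available. Lean on these libraries where they do the work, as an engineer would, in place of code of your own. Each camera call takes 0.05 s, during which the arm holds its last target.

### The job

Two small milling balls lie on top of one large ball in the tipping dispenser. Push the peg round to turn the dial cap until the hole that passes the small balls but holds back the large one stands over the tube's mouth, then press the handle gently down to tip the tube as far as it goes, and hold it there until both small balls have rolled into the tray. Let the tube swing back upright with the large ball still inside and the dial still on that hole, and do not disturb the bottle, beaker and jar.

Things in the scene. Friction and masses are not known exactly. Their poses are not given: they have to be found in the camera images.
- stand: The dispenser's fixed, bolted-down stand; origin on the table straight under the pivot, the middle of the tipping axis, which lies 150 mm higher. x = forward (the way the tube tips, to the tray), y = left, along the tipping axis, z = up. Base plate 360 x 170 x 10 mm; two white cheeks 60 mm wide, 96 mm apart outside, ending 170 mm above the table
- tipper (a joint): Tipping angle (rad) of the tube about the stand's y axis. 0 = at rest on its back stop, leaning 30 degrees forward of upright; grows as it tips forward; 1.48 = front stop, mouth pointing 25 degrees below level. A damped spring brings it back to 0 when let go; it takes about 5 to 15 N on the handle
- tube (a point): Point on the tube's axis, at the pivot; its frame turns with the tube and equals the stand's at tipper 0, so here the axis towards the mouth is (0.5, 0, 0.866). Clear plastic tube, 58 mm outside, 50 mm inside; inner floor 45 mm below this point along the axis, mouth 85 mm above
- dial (a joint): Angle (rad) of the grey dial cap about its hub, growing counter-clockwise looking onto the cap. Friction holds it (2 to 3 N at the peg). Stops at -1.75 and 3.0. Over the tube's mouth stands at 0 the 36 mm hole, at 1.57 a 20 mm hole, at 3.0 the blank part, at -1.57 a 52 mm hole. A 28 mm ball passes the 36 mm hole within about 0.1 of 0
- hub (a point): Centre of the dial cap's upper face, 95 mm above the pivot along the tube's axis and 37 mm from that axis, on the high side. Turns with the dial: z out of the cap, along the tube's axis; 36 mm hole towards x, 52 mm hole y, 20 mm hole -y, peg -x. Cap of joined rings and discs, 8 mm thick, 75 mm radius, sloping 30 degrees down to the tray; a nut, 18 mm wide, 5 mm high, on the hub
- peg (a point): Middle of the black peg that turns the dial, 16 mm in diameter, standing 45 mm high square on the cap, 55 mm from the hub; this point is 22.5 mm above the cap's face. With the right hole over the mouth the peg stands on the cap's highest side, away from the tray
- handle (a point): Middle of the black round bar, 18 mm thick, 108 mm long, lying along the stand's y, that is pressed down to tip the tube. It moves on a circle of 110 mm radius about the tipping axis, 140 mm to the left (y) of the pivot: at rest forward and 40 degrees above the axis, at the front stop 45 degrees below. A crank arm joins it 80 mm right of its middle
- tray (a point): Centre of the inner floor, 14 mm above the table, of the fixed steel catch tray in front of the tube: 160 mm (x) by 140 mm (y) outside, walls 4 mm, rim 46 mm above this floor. Frame as the stand's
- small_a_center (a point): Centre of a small polished white ceramic ball, 28 mm in diameter
- small_b_center (a point): Centre of the other small polished white ceramic ball, 28 mm in diameter
- large_center (a point): Centre of the large polished white ceramic ball, 46 mm in diameter, at the bottom of the tube under the small ones
- reagent: Bystander: amber bottle, 70 mm in diameter, 150 mm tall; origin at the centre of its underside
- beaker: Bystander: open white beaker, 80 mm in diameter, 100 mm tall; origin at the centre of its underside
- jar: Bystander: steel jar, 64 mm in diameter, 70 mm tall; origin at the centre of its underside

How it is judged:
On the way, in this order (a step that is already met when the one before it is completed fails the run):
1. the dial is set to the 36 mm hole (within 0.15 rad) while the tube is upright (value of joint dial between -0.15 and 0.15 rad and value of joint tipper below 0.12 rad), for 0.2 s.
2. the tube is tipped fully (past 1.3 rad) with the dial still set (value of joint tipper above 1.3 rad and value of joint dial between -0.2 and 0.2 rad), for 0.2 s.
At the end, for the whole second after the job is handed in: both small balls lie on the tray's floor, the large ball is inside the tube (within 50 mm of the tipping axis), the tube is back upright (tipper below 0.1 rad) and the dial is still on the 36 mm hole (within 0.2 rad) (x of small_a_center in the frame of tray between -0.08 and 0.08 m and y of small_a_center in the frame of tray between -0.07 and 0.07 m and z of small_a_center in the frame of tray between 0 and 0.03 m and x of small_b_center in the frame of tray between -0.08 and 0.08 m and y of small_b_center in the frame of tray between -0.07 and 0.07 m and z of small_b_center in the frame of tray between 0 and 0.03 m and distance between large_center and tube below 0.05 m and value of joint tipper below 0.1 rad and value of joint dial between -0.2 and 0.2 rad); the robot touches nothing.
It fails at once if the large ball leaves the tube (distance between large_center and tube above 0.12 m).
It fails at once if the dispenser or its handle is pushed with more than 40 N (contact force between any of the fingers, the arm and stand above 40 N).
It fails at once if the bottle is moved more than 30 mm (distance of reagent from where it was at the start of the episode above 0.03 m).
It fails at once if the beaker is moved more than 30 mm (distance of beaker from where it was at the start of the episode above 0.03 m).
It fails at once if the jar is moved more than 30 mm (distance of jar from where it was at the start of the episode above 0.03 m).
It also fails if it takes over 72 s, if anything falls off the work surface, if the arm or the gripper's body presses on something with over 40 N, if the wrist force passes 120 N, or if a joint passes its speed limit or range.

## Working session

There is one attempt and no reset: what is moved stays moved. The work goes in short steps, Python scripts to look and compute and a tool call to move; the robot and the scene stay as the last step left them, time stands still between calls to the robot, and variables do not carry over. Pictures are saved under pics/ and viewed, and the job is handed in when it is done.

Besides the shell and the picture viewer there is one more tool, called after "Request:" in YAML: its name, and indented under it one key for each argument. apply_moves: Moves the arm, as the interface text tells. Shifts and turns lie within -1 to 1; 1 stands for 12 cm of shift or 120 degrees of turn. Its arguments: {"type":"object","properties":{"dp":{"type":"array"},"twist":{"type":"array"},"jaw":{"type":"array"},"grip_force":{"type":"number"}},"required":["dp","twist","jaw"]}

```bash
mkdir -p pics; ls; python3 - <<'E'
from bench import r
import cv2,numpy as np
o=r.get_obs(); print({k:np.round(v,3) for k,v in o.items()})
for n in ["scene","side","wrist"]:
    f=r.grab_frame(n); cv2.imwrite(f"pics/{n}0.png",f["color"][:,:,::-1]); np.savez(f"pics/{n}0.npz",**f)
    print(n,np.round(f["intrinsics"],1).tolist(), [np.round(f[k],3).tolist() for k in f if k in("R","t","hand_eye")])
E
```

```text
pics
{'clock': np.float64(0.0), 'joints': array([ 1.099,  0.478,  0.022,  1.556, -0.011,  1.109, -0.083]), 'qvel': array([-0.002, -0.001,  0.001,  0.   , -0.001, -0.003, -0.001]), 'tau': array([ 0.0000e+00, -5.9645e+01,  1.6080e+00, -2.8120e+01,  1.2000e-02,
        9.0000e-03,  0.0000e+00]), 'tcp_pos': array([ 0.24 , -0.631,  0.404]), 'orientation': array([-2.586,  1.782,  0.003]), 'contact_force': array([-0.837,  0.144,  0.004]), 'moment': array([-0.06 , -0.036, -0.011]), 'grip_width': np.float64(0.086)}
scene [[391.4, 0.0, 257.3], [0.0, 391.4, 188.7], [0.0, 0.0, 1.0]] [[[0.56, 0.828, 0.018], [0.64, -0.419, -0.644], [-0.525, 0.372, -0.765]], [-0.297, -0.241, 1.633]]
side [[391.1, 0.0, 251.6], [0.0, 391.1, 187.6], [0.0, 0.0, 1.0]] [[[0.994, 0.11, 0.019], [0.095, -0.75, -0.655], [-0.057, 0.653, -0.755]], [-0.588, 0.073, 1.158]]
wrist [[280.1, 0.0, 258.7], [0.0, 280.1, 195.3], [0.0, 0.0, 1.0]] [[[1.0, -0.001, 0.0, 0.0], [0.001, 0.945, 0.328, -0.085], [-0.0, -0.328, 0.945, 0.032], [0.0, 0.0, 0.0, 1.0]]]
```

View pics/scene0.png

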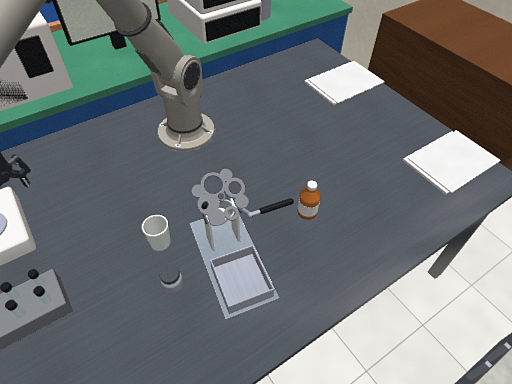

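View pics/side0.png

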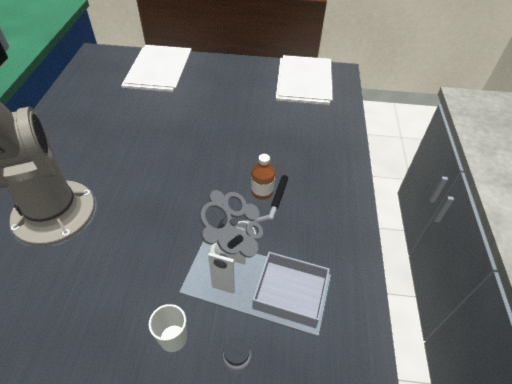

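The stand faces away from the robot. The tray is at about (242,280) in scene and the handle at (270,207), with the bottle beyond the handle. I'll enlarge the crops next.

```bash
cat > h.py <<'E'
import numpy as np,cv2
def load(n): return dict(np.load(f"pics/{n}.npz"))
def unproj(f,u,v,z=None):
    K=f["intrinsics"]; z=f["z_map"][int(round(v)),int(round(u))] if z is None else z
    c=np.array([(u-K[0,2])/K[0,0]*z,(v-K[1,2])/K[1,1]*z,z])
    return f["R"].T@(c-f["t"])
def proj(f,X):
    c=f["R"]@np.asarray(X)+f["t"]; K=f["intrinsics"]; return (K@c/c[2])[:2]
def onplane(f,u,v,h):
    K=f["intrinsics"]; d=f["R"].T@np.array([(u-K[0,2])/K[0,0],(v-K[1,2])/K[1,1],1]); o=-f["R"].T@f["t"]
    return o+d*(h-o[2])/d[2]
E
python3 - <<'E'
import cv2
a=cv2.imread("pics/scene0.png")[160:320,130:330]; cv2.imwrite("pics/sc.png",cv2.resize(a,None,fx=4,fy=3.75,interpolation=2)[:600])
cv2.imwrite("pics/sc.png",cv2.resize(a,None,fx=3.75,fy=3.75,interpolation=2))
a=cv2.imread("pics/side0.png")[145:345,170:345]; cv2.imwrite("pics/sd.png",cv2.resize(a,None,fx=3,fy=3,interpolation=2))
E
```

```text
(no output)
```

View pics/sc.png

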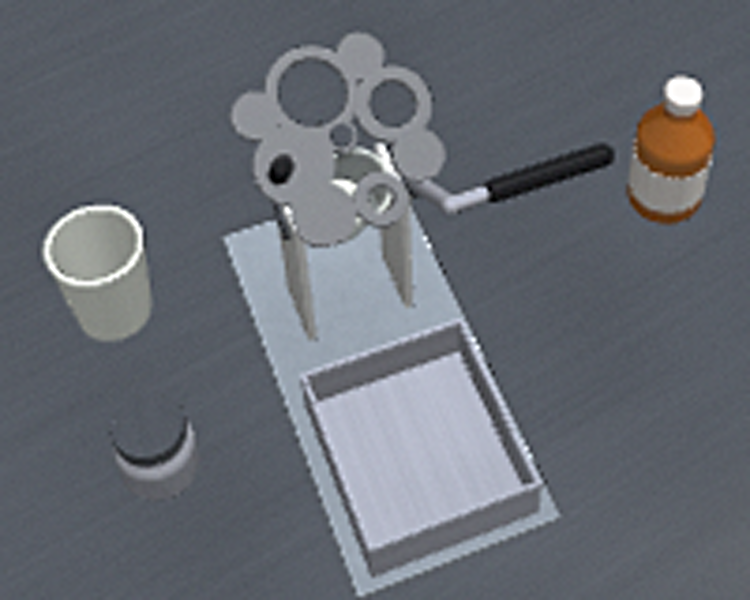

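View pics/sd.png

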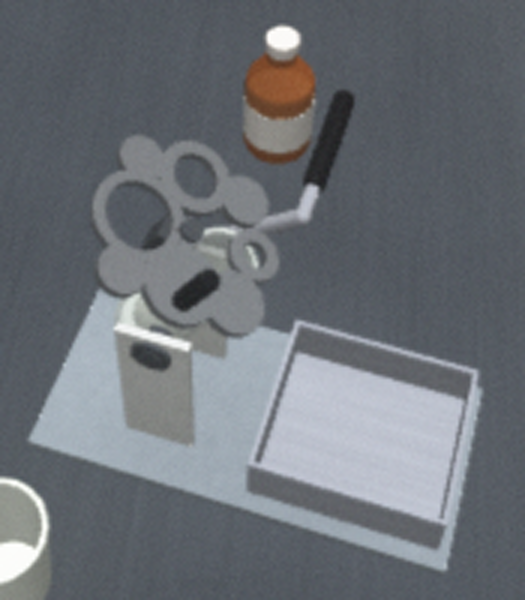

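```bash
cat >> h.py <<'E'
def A(p): return np.array([.5,0,.866])
ax=np.array([.5,0,np.sqrt(3)/2]); dn=np.array([np.sqrt(3)/2,0,-.5]); yy=np.array([0,1.,0])
piv=np.array([0,0,.15]); hub=piv+.095*ax-.037*dn
def dialpt(th,rad,ang,h=0): # ang in hub frame
    a=th+ang; return hub+rad*(np.cos(a)*dn+np.sin(a)*yy)+h*ax
def S2W(p,X):
    c,s=np.cos(p[2]),np.sin(p[2]); return np.array([c*X[0]-s*X[1]+p[0],s*X[0]+c*X[1]+p[1],X[2]])
E
python3 - <<'E'
from h import *
from scipy.optimize import least_squares
sc,sd=load("scene0"),load("side0")
s=lambda u,v:(130+u/3.75,160+v/3.75); d=lambda u,v:(170+u/3,145+v/3)
obs=[]
hx,hz=.11*np.cos(np.radians(40)),.15+.11*np.sin(np.radians(40))
obs+=[(sc,s(608,154),lambda q:[hx,.194,hz]),(sc,s(491,193),lambda q:[hx,.086,hz]),
(sd,d(344,96),lambda q:[hx,.194,hz]),(sd,d(314,187),lambda q:[hx,.086,hz]),
(sc,s(343,133),lambda q:hub+.005*ax),(sd,d(192,229),lambda q:hub+.005*ax)]
pi=np.pi
for f,u,r_,a,h in [(sc,s(311,88),.037,pi/2,0),(sc,s(394,103),.037,0,0),(sc,s(378,197),.037,-pi/2,0),(sd,d(134,212),.037,pi/2,0),(sd,d(195,174),.037,0,0),(sd,d(255,252),.037,-pi/2,0),
  (sd,d(208,280),.055,pi,.045),(sd,d(184,300),.055,pi,0.0),(sc,s(281,168),.055,pi,.0225)]:
    obs.append((f,u,lambda q,r_=r_,a=a,h=h:dialpt(q[3],r_,a,h)))
# base plate corners
for f,u,x,y in [(sc,s(222,238),0,1),(sc,s(558,518),1,-1),(sc,s(360,596),1,1),(sd,d(30,440),0,1),(sd,d(447,570),1,1)]:
    # determine which y side: left plate edge in scene is stand -y
    yv={(0,1):-.085,(1,-1):.085,(1,1):-.085}[(x,y)]
    obs.append((f,u,lambda q,x=x,yv=yv:[q[4]+.36*x,yv,.01]))
def res(q): return np.concatenate([proj(f,S2W(q,X(q)))-u for f,u,X in obs])
best=None
for yaw in(0,-.5,.5):
  for th in range(-2,4):
    o=least_squares(res,[.5,-.15,yaw,th,-.1],loss='soft_l1')
    if best is None or o.cost<best.cost: best=o
print(best.cost,np.round(best.x,4)); print(np.round(res(best.x).reshape(-1,2),1).tolist())
q=best.x
np.save("q.npy",q)
for n,X in [("pivot",piv),("hub",hub),("pegtop",dialpt(q[3],.055,pi,.045)),("peg",dialpt(q[3],.055,pi,.0225)),("peggoal",dialpt(0,.055,pi,.0225)),("handle",[hx,.14,hz])]: print(n,np.round(S2W(q,X),3))
f=sc
# bystanders
for n,u in [("bottle cap top",s(683,88)),("beaker bottom",s(115,330)),("jar",s(150,480))]: print(n,u,np.round(unproj(f,*u),3))
print(unproj(sc,*s(343,133)),unproj(sc,*s(550,173)))
E
```

```text
30.033609699365982 [ 0.5478 -0.1454 -0.1965  1.8205 -0.1035]
[[1.7, -0.8], [-1.7, 0.1], [0.7, -1.3], [-0.9, 1.0], [0.1, 0.2], [0.2, -0.5], [1.3, 1.4], [-2.7, 1.8], [-2.3, -5.4], [3.0, 0.6], [0.1, 4.0], [-6.9, -2.0], [0.9, -1.0], [-1.3, -0.0], [0.3, 0.2], [0.3, -0.7], [1.3, -0.2], [-0.2, 0.5], [-0.8, -0.1], [0.2, 0.6]]
pivot [ 0.548 -0.145  0.15 ]
hub [ 0.563 -0.148  0.251]
pegtop [ 0.586 -0.207  0.283]
peg [ 0.575 -0.205  0.263]
peggoal [ 0.527 -0.141  0.298]
handle [ 0.658 -0.024  0.221]
bottle cap top (312.1333333333333, 183.46666666666667) [0.604 0.16  0.149]
beaker bottom (160.66666666666666, 248.0) [ 0.471 -0.332  0.016]
jar (170.0, 288.0) [ 0.621 -0.37   0.034]
[ 0.56498282 -0.14898671  0.25574013] [ 0.66391995 -0.02989409  0.22986169]
```

```bash
cat >> h.py <<'E'
from scipy.spatial.transform import Rotation as Ro
q=np.load("q.npy")
RS=Ro.from_euler('z',q[2]).as_matrix()
def pose_peg(th,dep,phi=None,off=0.0,tilt=30):
    """tool aligned to cap axis, peg between the jaws; dep = TCP height over cap face; phi= jaw-axis dial angle"""
    phi=th if phi is None else phi
    a=phi+np.pi; tang=(-np.sin(a)*dn+np.cos(a)*yy)  # ccw tangent
    p=S2W(q,dialpt(th,.055,np.pi,dep)+off*tang)
    z=-RS@ax; x=RS@tang; return p,np.c_[x,np.cross(z,x),z]
def flip(R): return R@np.diag([-1,-1,1])
def rows(p0,R0,p1,R1,n,nd=4):
    out=[];p,R=p0.copy(),R0.copy()
    for i in range(n):
        k=n-i
        rv=Ro.from_matrix(R.T@R1).as_rotvec()/k; d=R.T@(p1-p)/k
        dp=np.round(d/.12,nd); tw=np.round(rv/np.radians(120),nd)
        out.append((dp.tolist(),tw.tolist()))
        p=p+R@(dp*.12); R=R@Ro.from_rotvec(tw*np.radians(120)).as_matrix()
    return out,p,R
def cur():
    from bench import r
    o=r.get_obs(); return o,o["tcp_pos"],Ro.from_rotvec(o["orientation"]).as_matrix()
def show(out):
    import json
    print(json.dumps([a for a,b in out])); print(json.dumps([b for a,b in out])); 
    print("max mm",max(np.linalg.norm(a)*120 for a,b in out),"deg",max(np.linalg.norm(b)*120 for a,b in out))
E
python3 - <<'E'
from h import *
o,p,R=cur(); print("R0\n",R.round(3))
for th in (q[3],0):
    t,Rt=pose_peg(th,.185); print(th,t.round(3),"\n",Rt.round(2), "rot deg", np.degrees(Ro.from_matrix(R.T@Rt).as_rotvec()).round(), np.degrees(Ro.from_matrix(R.T@flip(Rt)).as_rotvec()).round())
t,Rt=pose_peg(q[3],.275); print(t)
E
```

```text
R0
 [[ 0.356 -0.935 -0.001]
 [-0.935 -0.356  0.001]
 [-0.001  0.    -1.   ]]
1.8204739388265523 [ 0.655 -0.221  0.404] 
 [[ 0.87  0.02 -0.49]
 [ 0.08 -0.99  0.1 ]
 [-0.48 -0.12 -0.87]] rot deg [-12. -30. -70.] [-32.  13. 105.]
0 [ 0.607 -0.157  0.438] 
 [[-0.2  -0.85 -0.49]
 [-0.98  0.17  0.1 ]
 [ 0.    0.5  -0.87]] rot deg [-29.  -8.  31.] [  11.  -38. -144.]
[ 0.69892689 -0.2297819   0.48213438]
```

```bash
python3 - <<'E'
from h import *
o,p,R=cur()
t,Rt=pose_peg(q[3],.275)
out,_,_=rows(p,R,t,Rt,18,3); show(out)
E
```

```text
[[-0.098, -0.265, -0.036], [-0.08, -0.27, -0.037], [-0.063, -0.275, -0.038], [-0.045, -0.278, -0.039], [-0.027, -0.28, -0.042], [-0.009, -0.281, -0.044], [0.009, -0.28, -0.048], [0.027, -0.278, -0.052], [0.044, -0.275, -0.056], [0.06, -0.271, -0.061], [0.077, -0.266, -0.066], [0.094, -0.259, -0.071], [0.108, -0.251, -0.077], [0.123, -0.243, -0.083], [0.137, -0.233, -0.09], [0.15, -0.222, -0.096], [0.161, -0.21, -0.103], [0.172, -0.197, -0.11]]
[[-0.006, -0.014, -0.033], [-0.006, -0.014, -0.033], [-0.005, -0.014, -0.033], [-0.006, -0.014, -0.033], [-0.005, -0.014, -0.033], [-0.006, -0.014, -0.032], [-0.006, -0.014, -0.033], [-0.005, -0.014, -0.032], [-0.006, -0.014, -0.032], [-0.006, -0.013, -0.033], [-0.005, -0.013, -0.033], [-0.005, -0.014, -0.032], [-0.006, -0.014, -0.032], [-0.006, -0.013, -0.033], [-0.005, -0.013, -0.033], [-0.005, -0.014, -0.032], [-0.006, -0.013, -0.032], [-0.006, -0.014, -0.033]]
max mm 34.185891826892565 deg 4.3614676428927
```

Request:
apply_moves:
  dp:
    - [-0.098,-0.265,-0.036]
    - [-0.08,-0.27,-0.037]
    - [-0.063,-0.275,-0.038]
    - [-0.045,-0.278,-0.039]
    - [-0.027,-0.28,-0.042]
    - [-0.009,-0.281,-0.044]
    - [0.009,-0.28,-0.048]
    - [0.027,-0.278,-0.052]
    - [0.044,-0.275,-0.056]
    - [0.06,-0.271,-0.061]
    - [0.077,-0.266,-0.066]
    - [0.094,-0.259,-0.071]
    - [0.108,-0.251,-0.077]
    - [0.123,-0.243,-0.083]
    - [0.137,-0.233,-0.09]
    - [0.15,-0.222,-0.096]
    - [0.161,-0.21,-0.103]
    - [0.172,-0.197,-0.11]
  twist:
    - [-0.006,-0.014,-0.033]
    - [-0.006,-0.014,-0.033]
    - [-0.005,-0.014,-0.033]
    - [-0.006,-0.014,-0.033]
    - [-0.005,-0.014,-0.033]
    - [-0.006,-0.014,-0.032]
    - [-0.006,-0.014,-0.033]
    - [-0.005,-0.014,-0.032]
    - [-0.006,-0.014,-0.032]
    - [-0.006,-0.013,-0.033]
    - [-0.005,-0.013,-0.033]
    - [-0.005,-0.014,-0.032]
    - [-0.006,-0.014,-0.032]
    - [-0.006,-0.013,-0.033]
    - [-0.005,-0.013,-0.033]
    - [-0.005,-0.014,-0.032]
    - [-0.006,-0.013,-0.032]
    - [-0.006,-0.014,-0.033]
  jaw: [170,170,170,170,170,170,170,170,170,170,170,170,170,170,170,170,170,170]
  grip_force: 20

```text
clock: 1.95
tcp_pos: [0.6929, -0.2217, 0.467]
orientation: [-2.899, -0.093, 0.798]
contact_force: [-0.2, -0.3, -2.9]
grip_width: 0.0283
```

```bash
python3 - <<'E'
from h import *
from bench import r
o,p,R=cur(); t,Rt=pose_peg(q[3],.275)
print(p-t, np.degrees(Ro.from_matrix(R.T@Rt).as_rotvec()),o["grip_width"],o["joints"].round(2),o["contact_force"],o["clock"])
f=r.grab_frame("wrist"); cv2.imwrite("pics/w1.png",f["color"][:,:,::-1]); np.savez("pics/w1.npz",p=p,R_=R,**f)
f=r.grab_frame("side"); cv2.imwrite("pics/s1.png",f["color"][:,:,::-1])
out,_,_=rows(p,R,t,Rt,3,3);show(out)
E
```

```text
[-0.00604445  0.00808121 -0.01514629] [-0.9646559   1.47483791  0.78240185] 0.028276662379809327 [ 0.28  0.69 -0.12  1.1   0.05  1.9   0.24] [-0.17865229 -0.34680078 -2.91619988] 1.95
[[-0.009, 0.017, -0.047], [-0.008, 0.017, -0.047], [-0.008, 0.017, -0.047]]
[[-0.003, 0.004, 0.002], [-0.003, 0.004, 0.002], [-0.002, 0.004, 0.003]]
max mm 6.094062684285419 deg 0.6462197768561405
```

View pics/w1.png

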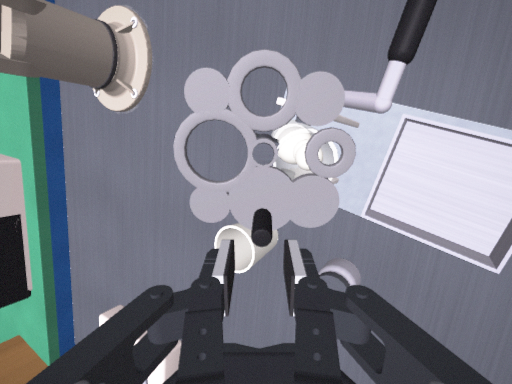

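View pics/s1.png

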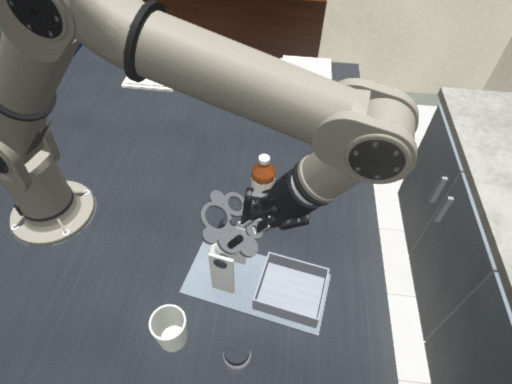

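```bash
cat >> h.py <<'E'
def wpt(f,u,v,z=None):
    K=f["intrinsics"]; z=f["z_map"][int(round(v)),int(round(u))] if z is None else z
    c=np.array([(u-K[0,2])/K[0,0]*z,(v-K[1,2])/K[1,1]*z,z,1]); return f["p"]+f["R_"]@(f["hand_eye"]@c)[:3]
def W2S(X): return RS.T@(np.asarray(X)-[q[0],q[1],0])
def wproj(f,X):
    c=(np.linalg.inv(f["hand_eye"])@np.r_[f["R_"].T@(np.asarray(X)-f["p"]),1])[:3]; return (f["intrinsics"]@c/c[2])[:2]
def hubco(X): # dial-plane coords: along dn, y, ax
    d=W2S(X)-hub; return np.array([d@dn,d@yy,d@ax])
E
python3 - <<'E'
from h import *
f=load("w1")
for u,v in [(262,214),(262,225),(262,238),(266,152),(330,130),(200,120),(190,90),(300,200),(311,152)]: print(u,v,f["z_map"][v,u],hubco(wpt(f,u,v)).round(4))
print("pegtop",wproj(f,S2W(q,dialpt(q[3],.055,np.pi,.045))),"base",wproj(f,S2W(q,dialpt(q[3],.055,np.pi,0))),"nut",wproj(f,S2W(q,hub+.005*ax)))
a=cv2.imread("pics/w1.png")[40:260,150:380]; cv2.imwrite("pics/w1c.png",cv2.resize(a,None,fx=2.6,fy=2.6,interpolation=2))
E
```

```text
262 214 0.22808689 [ 0.012  -0.0479  0.016 ]
262 225 0.2078089 [ 0.0123 -0.0479  0.0374]
262 238 0.2032262 [ 0.0143 -0.0547  0.0445]
266 152 0.22358389 [ 0.0021 -0.0001  0.0047]
330 130 0.22349761 [ 0.0469  0.0292 -0.002 ]
200 120 0.22233467 [-0.055   0.0097 -0.0007]
190 90 0.21587628 [-0.0669  0.0296 -0.0011]
300 200 0.24098437 [ 0.0416 -0.0331 -0.0006]
311 152 0.22794323 [ 0.0376  0.0087 -0.0006]
pegtop [261.5801472  236.31649859] base [262.38116235 213.09822316] nut [263.49229503 151.2233783 ]
```

View pics/w1c.png

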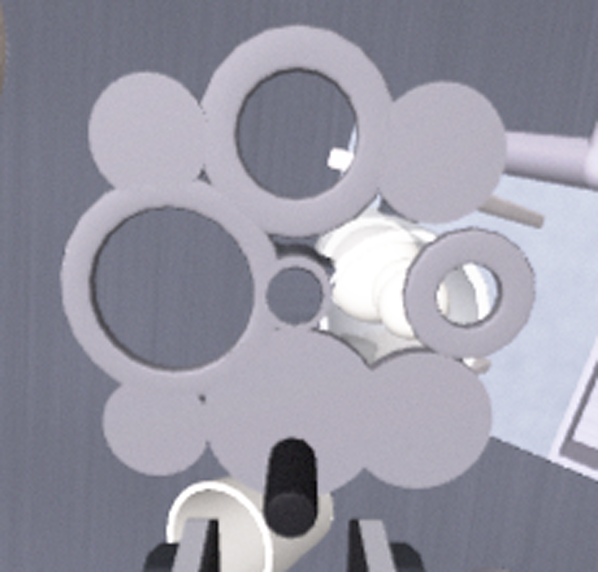

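```bash
cat >> h.py <<'E'
def pp(th,back=0.0,tilt=20,off=0.0,gh=.030,phi=None):
    phi=th if phi is None else phi
    t=np.radians(tilt); zu=np.array([np.sin(t),0,np.cos(t)]); a=phi+np.pi
    tang=(-np.sin(a)*dn+np.cos(a)*yy); x=tang-zu*(tang@zu); x/=np.linalg.norm(x)
    p=S2W(q,dialpt(th,.055,np.pi,gh)+off*tang+zu*(.155+back)); z=-RS@zu; x=RS@x
    return p,np.c_[x,np.cross(z,x),z]
E
python3 - <<'E'
from h import *
o,p,R=cur(); t,Rt=pp(1.82,.06); print(p,t)
a,p,R=rows(p,R,t,Rt,4,3)
t,Rt=pp(1.82,.0); print(t);b,p,R=rows(p,R,t,Rt,5,3)
show(a+b)
E
```

```text
[ 0.69238466 -0.22372243  0.46633985] [ 0.65088068 -0.22022461  0.4720047 ]
[ 0.63075433 -0.21621836  0.41562314]
[[-0.079, -0.01, 0.035], [-0.081, -0.011, 0.031], [-0.083, -0.011, 0.027], [-0.084, -0.012, 0.023], [0.0, 0.0, 0.1], [0.0, 0.0, 0.1], [0.0, 0.0, 0.1], [0.0, 0.0, 0.1], [0.0, 0.001, 0.1]]
[[-0.006, 0.024, -0.0], [-0.006, 0.023, -0.0], [-0.007, 0.024, -0.001], [-0.006, 0.023, -0.0], [-0.0, 0.0, -0.0], [-0.0, 0.0, -0.0], [-0.0, 0.0, -0.0], [-0.0, 0.0, -0.0], [-0.0, 0.0, -0.0]]
max mm 12.00059998500075 deg 3.002399040767233
```

Request:
apply_moves:
  dp:
    - [-0.079,-0.01,0.035]
    - [-0.081,-0.011,0.031]
    - [-0.083,-0.011,0.027]
    - [-0.084,-0.012,0.023]
    - [0,0,0]
  twist:
    - [-0.006,0.024,0]
    - [-0.006,0.023,0]
    - [-0.007,0.024,0]
    - [-0.006,0.023,0]
    - [0,0,0]
  jaw: [170,170,170,170,170]

```text
clock: 2.55
tcp_pos: [0.6474, -0.2231, 0.4697]
orientation: [-3.027, -0.068, 0.518]
contact_force: [0.1, 0.1, 0.5]
grip_width: 0.0283
```

```bash
python3 - <<'E'
from h import *
o,p,R=cur(); t,Rt=pp(1.82,.06); print((p-t).round(4),o["joints"].round(2))
t,Rt=pp(1.82,.03); a,p,R=rows(p,R,t,Rt,3,3)
t,Rt=pp(1.82,.0); b,p,R=rows(p,R,t,Rt,4,3)
show(a+b)
E
```

```text
[-0.0035 -0.0029 -0.0023] [ 0.31  0.55 -0.12  1.31  0.07  1.63  0.23]
[[0.007, -0.009, 0.075], [0.007, -0.008, 0.074], [0.008, -0.009, 0.075], [-0.0, 0.0, 0.062], [-0.0, 0.0, 0.063], [-0.0, 0.0, 0.062], [-0.0, 0.0, 0.063]]
[[0.001, -0.0, -0.002], [0.001, -0.0, -0.002], [0.001, -0.001, -0.002], [-0.0, 0.0, -0.0], [-0.0, 0.0, -0.0], [-0.0, 0.0, -0.0], [-0.0, 0.0, -0.0]]
max mm 9.115261927119812 deg 0.29393876913398137
```

Request:
apply_moves:
  dp:
    - [0.007,-0.009,0.075]
    - [0.007,-0.008,0.074]
    - [0.008,-0.009,0.075]
    - [0,0,0.062]
    - [0,0,0.063]
    - [0,0,0.062]
    - [0,0,0.063]
    - [0,0,0]
  twist:
    - [0.001,0,-0.002]
    - [0.001,0,-0.002]
    - [0.001,-0.001,-0.002]
    - [0,0,0]
    - [0,0,0]
    - [0,0,0]
    - [0,0,0]
    - [0,0,0]
  jaw: [170,170,170,170,170,170,170,170]

```text
clock: 3.35
tcp_pos: [0.629, -0.2171, 0.4077]
orientation: [-3.014, -0.082, 0.531]
contact_force: [-0.3, 0.5, 0.3]
grip_width: 0.0287
```

```bash
python3 - <<'E'
from h import *
from bench import r
o,p,R=cur(); t,Rt=pp(1.82,0); print("err tool",(R.T@(t-p)).round(4),o["joints"].round(2),o["contact_force"])
f=r.grab_frame("wrist"); cv2.imwrite("pics/w2.png",f["color"][:,:,::-1]); np.savez("pics/w2.npz",p=p,R_=R,**f)
out=[]
ths=np.linspace(1.82,0.9,11)[1:]
for th in ths:
    t,Rt=pp(th,0); a,p,R=rows(p,R,t,Rt,1,3); out+=a
show(out)
E
```

```text
err tool [-0.001  -0.0015 -0.008 ] [ 0.32  0.56 -0.13  1.43  0.07  1.51  0.24] [-0.27678108  0.52627183  0.34793873]
[[-0.05, -0.014, -0.073], [-0.042, -0.002, -0.008], [-0.041, -0.002, -0.007], [-0.042, -0.002, -0.007], [-0.041, -0.002, -0.008], [-0.041, -0.002, -0.007], [-0.042, -0.002, -0.007], [-0.042, -0.002, -0.006], [-0.041, -0.002, -0.007], [-0.042, -0.002, -0.006]]
[[-0.002, 0.004, 0.044], [0.0, -0.0, 0.044], [0.0, -0.0, 0.045], [0.0, -0.0, 0.044], [0.0, -0.0, 0.045], [0.0, -0.0, 0.045], [0.0, -0.0, 0.044], [0.0, -0.0, 0.044], [0.0, -0.0, 0.045], [0.0, -0.0, 0.044]]
max mm 10.74988372030135 deg 5.3999999999999995
```

View pics/w2.png

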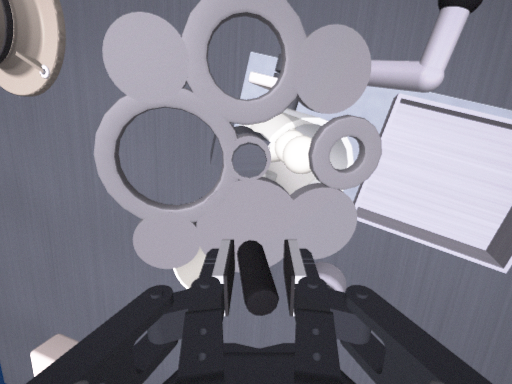

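Request:
apply_moves:
  dp:
    - [-0.02,-0.01,-0.06]
    - [-0.042,-0.002,-0.008]
    - [-0.041,-0.002,-0.007]
    - [-0.042,-0.002,-0.007]
    - [-0.041,-0.002,-0.008]
    - [-0.041,-0.002,-0.007]
    - [-0.042,-0.002,-0.007]
    - [-0.042,-0.002,-0.006]
    - [-0.041,-0.002,-0.007]
    - [0,0,0]
  twist:
    - [-0.002,0.004,0.02]
    - [0,0,0.044]
    - [0,0,0.045]
    - [0,0,0.044]
    - [0,0,0.045]
    - [0,0,0.045]
    - [0,0,0.044]
    - [0,0,0.044]
    - [0,0,0.045]
    - [0,0,0]
  jaw: [170,170,170,170,170,170,170,170,170,170]

```text
clock: 4.4
tcp_pos: [0.6, -0.2038, 0.4392]
orientation: [2.819, -1.133, -0.499]
contact_force: [0.5, 0.6, -0.1]
grip_width: 0.0284
```

```bash
cat > st.py <<'E'
import sys
from h import *
from bench import r
tag=sys.argv[1]; th0,th1,n=map(float,sys.argv[2:5])
o,p,R=cur(); t,Rt=pp(th0,0); print("err tool to th0",(R.T@(t-p)).round(4),np.degrees(Ro.from_matrix(R.T@Rt).as_rotvec()).round(1),o["joints"].round(2),o["contact_force"].round(1),o["grip_width"])
f=r.grab_frame("wrist"); cv2.imwrite(f"pics/{tag}.png",f["color"][:,:,::-1]); np.savez(f"pics/{tag}.npz",p=p,R_=R,**f)
out=[]
for th in np.linspace(th0,th1,int(n)+1)[1:]:
    t,Rt=pp(th,0); a,p,R=rows(p,R,t,Rt,1,3); out+=a
show(out)
E
python3 st.py w3 1.02 .1 10
```

```text
err tool to th0 [-0.0028  0.0014  0.0036] [-0.4 -0.9 -0.6] [ 0.2   0.47  0.04  1.51 -0.    1.5  -0.53] [ 0.5  0.6 -0.1] 0.028394595716854126
[[-0.065, 0.01, 0.023], [-0.041, -0.002, -0.005], [-0.042, -0.002, -0.006], [-0.042, -0.002, -0.004], [-0.042, -0.002, -0.004], [-0.042, -0.002, -0.004], [-0.042, -0.002, -0.003], [-0.042, -0.002, -0.002], [-0.042, -0.002, -0.002], [-0.042, -0.001, -0.001]]
[[-0.004, -0.008, 0.039], [0.0, 0.0, 0.044], [0.0, 0.0, 0.044], [0.0, 0.0, 0.044], [0.0, 0.0, 0.044], [0.0, 0.0, 0.043], [0.0, 0.0, 0.044], [0.0, 0.0, 0.043], [0.0, 0.0, 0.043], [0.0, 0.0, 0.044]]
max mm 8.36047845520817 deg 5.279999999999999
```

View pics/w3.png

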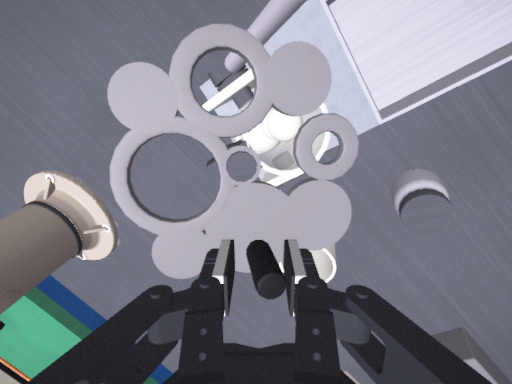

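Request:
apply_moves:
  dp:
    - [-0.055,0.01,0.023]
    - [-0.041,-0.002,-0.005]
    - [-0.042,-0.002,-0.006]
    - [-0.042,-0.002,-0.004]
    - [-0.042,-0.002,-0.004]
    - [-0.042,-0.002,-0.004]
    - [-0.042,-0.002,-0.003]
    - [-0.042,-0.002,-0.002]
    - [-0.042,-0.002,-0.002]
    - [0,0,0]
    - [0,0,0]
  twist:
    - [-0.004,-0.008,0.039]
    - [0,0,0.044]
    - [0,0,0.044]
    - [0,0,0.044]
    - [0,0,0.044]
    - [0,0,0.043]
    - [0,0,0.044]
    - [0,0,0.043]
    - [0,0,0.043]
    - [0,0,0]
    - [0,0,0]
  jaw: [170,170,170,170,170,170,170,170,170,170,170]

```text
clock: 5.55
tcp_pos: [0.5848, -0.1686, 0.4507]
orientation: [2.053, -2.074, -0.409]
contact_force: [-0.2, -0.2, 0.5]
grip_width: 0.0287
```

```bash
python3 st.py w4 0.15 0 4; python3 - <<'E'
from h import *
f=load("w4")
for th in (0,.1,.2,.3): print(th,"top",wproj(f,S2W(q,dialpt(th,.055,np.pi,.045))).round(),"base",wproj(f,S2W(q,dialpt(th,.055,np.pi,0))).round(),"36",wproj(f,S2W(q,dialpt(th,.037,0,0))).round())
print("hub",wproj(f,S2W(q,hub+.005*ax)))
a=cv2.imread("pics/w4.png")[20:320,100:400]; cv2.imwrite("pics/w4c.png",cv2.resize(a,None,fx=2,fy=2,interpolation=2))
E
```

```text
err tool to th0 [-0.0079  0.0025  0.0025] [-0.5 -0.4  2.2] [ 0.04  0.42  0.19  1.56 -0.06  1.5  -1.34] [-0.2 -0.2  0.5] 0.02874565678675377
[[-0.083, 0.019, 0.021], [-0.017, 0.0, -0.001], [-0.018, -0.0, 0.0], [-0.017, -0.0, 0.0]]
[[-0.004, -0.003, 0.036], [-0.0, -0.0, 0.017], [-0.0, -0.0, 0.018], [-0.0, -0.0, 0.018]]
max mm 10.523801594480961 deg 4.361467642892699
0 top [223. 289.] base [229. 254.] 36 [255. 106.]
0.1 top [235. 290.] base [238. 255.] 36 [249. 105.]
0.2 top [246. 290.] base [247. 255.] 36 [243. 105.]
0.3 top [258. 289.] base [255. 255.] 36 [236. 105.]
hub [244.28639576 169.10165834]
```

View pics/w4c.png

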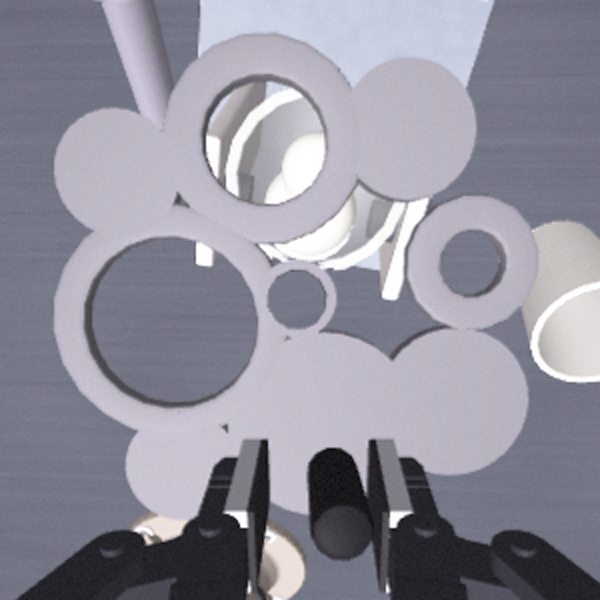

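```bash
cat > ang.py <<'E'
import sys
from h import *
# nut, 36 hole rim 4 pts avg (u,v), 52 hole centre; use plane intersection at cap face
def rayplane(f,u,v,h):
    K=f["intrinsics"]; H=f["hand_eye"]; d=f["R_"]@H[:3,:3]@np.array([(u-K[0,2])/K[0,0],(v-K[1,2])/K[1,1],1]); o=f["p"]+f["R_"]@H[:3,3]
    n=RS@ax; P=S2W(q,hub+h*ax); return hubco(o+d*((P-o)@n)/(d@n))
E
python3 - <<'E'
from ang import *
f=load("w4")
n=rayplane(f,250,169,.005); h36=rayplane(f,233,90,0); h52=rayplane(f,100+174/2,20+320/2,0); h20=rayplane(f,100+471/2,20+263/2,0); pt=rayplane(f,270,287,.045)
for k,v in dict(n=n,h36=h36,h52=h52,h20=h20,pt=pt).items(): d=v-n; print(k,v.round(4),np.degrees(np.arctan2(d[1],d[0])),np.hypot(d[0],d[1]))
g=load("w1")
c=lambda u,v:(150+u/2.6,40+v/2.6)
n=rayplane(g,*c(296,296),.005)
for k,u in dict(h36=(296,133),h52=(173,288),h20=(468,293)).items(): d=rayplane(g,*c(*u),0)-n;print(k,np.degrees(np.arctan2(d[1],d[0])),np.hypot(d[0],d[1]))
d=rayplane(g,262,238,.045)-n;print("peg",np.degrees(np.arctan2(d[1],d[0])),np.hypot(d[0],d[1]))
E
```

```text
n [ 0.0007 -0.0033  0.005 ] 0.0 0.0
h36 [ 0.0435  0.0143 -0.    ] 22.27552511245446 0.04630764689321402
h52 [-0.0129  0.0328 -0.    ] 110.54476844867601 0.03858273731442693
h20 [ 0.02   -0.0525  0.    ] -68.58264449607621 0.05289345508450551
pt [-0.0506 -0.0217  0.045 ] -160.21029261198154 0.0544455154127943
h36 105.43584661598956 0.04716744759860411
h52 -167.1491990873326 0.0387406627679866
h20 15.392784888583405 0.053590715621840125
peg -75.68981520461212 0.054247652145219934
```

```bash
python3 st.py w5 0.27 -.07 7
```

```text
err tool to th0 [-0.0013  0.0023  0.0028] [-0.5 -0.4 -4.6] [ 0.04  0.42  0.19  1.56 -0.06  1.5  -1.34] [1.  0.2 0.2] 0.028357841930357335
[[-0.033, 0.021, 0.022], [-0.022, -0.001, -0.0], [-0.023, -0.0, -0.001], [-0.022, -0.001, -0.0], [-0.022, -0.0, -0.001], [-0.022, -0.001, 0.0], [-0.023, -0.0, 0.001]]
[[-0.004, -0.004, -0.016], [-0.0, 0.0, 0.023], [-0.0, 0.0, 0.023], [-0.0, 0.0, 0.023], [0.0, 0.0, 0.023], [0.0, 0.0, 0.022], [0.0, 0.0, 0.023]]
max mm 5.385313361356051 deg 2.76
```

Request:
apply_moves:
  dp:
    - [-0.025,0.02,0.02]
    - [-0.025,-0.001,0]
    - [-0.025,0,0]
    - [-0.024,-0.001,0]
    - [-0.024,0,0]
    - [-0.024,-0.001,0]
    - [-0.024,0,0]
    - [0,0,0]
  twist:
    - [-0.004,-0.004,0.01]
    - [0,0,0.022]
    - [0,0,0.022]
    - [0,0,0.022]
    - [0,0,0.022]
    - [0,0,0.022]
    - [0,0,0.022]
    - [0,0,0]
  jaw: [170,170,170,170,170,170,170,170]

```text
clock: 6.45
tcp_pos: [0.5837, -0.1523, 0.4504]
orientation: [1.68, -2.34, -0.369]
contact_force: [0.3, 0.7, 0.7]
grip_width: 0.0283
```

```bash
python3 st.py w6 0 -.1 4;  python3 - <<'E'
import cv2
a=cv2.imread("pics/w6.png")[20:320,100:400]; cv2.imwrite("pics/w6c.png",cv2.resize(a,None,fx=2,fy=2,interpolation=2))
E
```

```text
err tool to th0 [0.0003 0.0005 0.0007] [-0.1 -0.1 -7.4] [-0.03  0.42  0.25  1.58 -0.09  1.5  -1.65] [0.3 0.7 0.7] 0.028252490386341013
[[-0.009, 0.006, 0.006], [-0.011, -0.001, -0.0], [-0.012, 0.0, -0.0], [-0.011, 0.0, 0.0]]
[[-0.001, -0.0, -0.05], [0.0, -0.0, 0.012], [0.0, -0.0, 0.012], [0.0, -0.0, 0.012]]
max mm 1.484318025222358 deg 6.001199880023994
```

View pics/w6c.png

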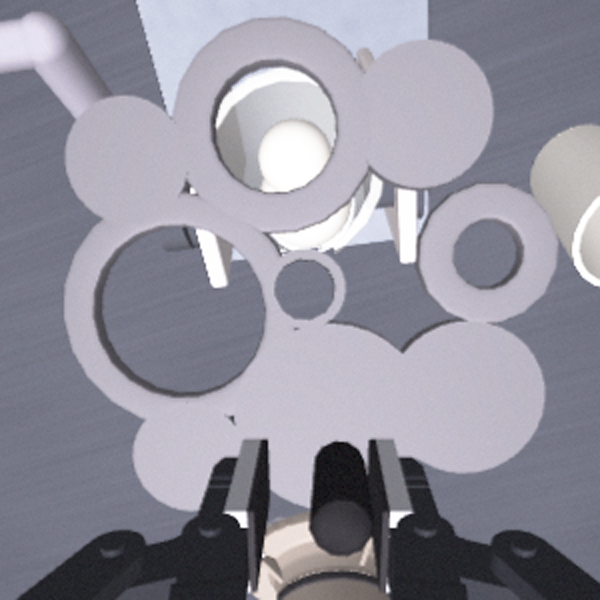

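```bash
cat >> ang.py <<'E'
def rep(f,c,nut,**k):
    hs=dict(h36=(0,0),h52=(90,0),h20=(-90,0),peg=(180,.045))
    n=rayplane(f,*c(*nut),.005); print("nut",n.round(4))
    for m,u in k.items():
        x=rayplane(f,*c(*u),hs[m][1])
        for nm,d in (("nutrel",x-n),("modelrel",x)):
            a=(np.degrees(np.arctan2(d[1],d[0]))-hs[m][0]+180)%360-180; print(m,nm,round(np.radians(a),3))
E
python3 - <<'E'
from ang import *
rep(load("w6"),lambda u,v:(100+u/2,20+v/2),(308,286),h36=(277,125),h52=(183,309),h20=(488,252),peg=(342,527))
E
```

```text
nut [ 0.0009 -0.0036  0.005 ]
h36 nutrel 0.066
h36 modelrel -0.013
h52 nutrel 0.059
h52 modelrel 0.04
h20 nutrel 0.055
h20 modelrel 0.067
peg nutrel 0.043
peg modelrel 0.111
```

Request:
apply_moves:
  dp:
    - [-0.015,0,0]
    - [-0.013,0,0]
    - [0,0,0]
    - [0.02,0,0]
    - [0.015,0,0]
    - [0,0,-0.1]
    - [0,0,-0.15]
    - [0,0,-0.2]
    - [0,0,-0.2]
    - [0,0,0]
  twist:
    - [0,0,0]
    - [0,0,0]
    - [0,0,0]
    - [0,0,0]
    - [0,0,0]
    - [0,0,0]
    - [0,0,0]
    - [0,0,0]
    - [0,0,0]
    - [0,0,0]
  jaw: [170,170,170,170,170,170,170,170,170,170]

```text
clock: 7.5
tcp_pos: [0.6107, -0.1582, 0.5285]
orientation: [1.687, -2.336, -0.374]
contact_force: [0.4, -0.4, 0.8]
grip_width: 0.0287
```

```bash
python3 st.py w7 0 -.1 1;  python3 - <<'E'
import cv2
a=cv2.imread("pics/w7.png")[40:280,120:360]; cv2.imwrite("pics/w7c.png",cv2.resize(a,None,fx=2.5,fy=2.5,interpolation=2))
E
```

```text
err tool to th0 [-0.0002 -0.0002  0.0835] [ 0.   0.1 -7. ] [-0.02  0.42  0.26  1.4  -0.09  1.68 -1.65] [ 0.4 -0.4  0.8] 0.028715829969122197
[[-0.047, 0.002, 0.697]]
[[0.0, 0.001, -0.012]]
max mm 83.83028569675758 deg 1.4449913494550755
```

View pics/w7c.png

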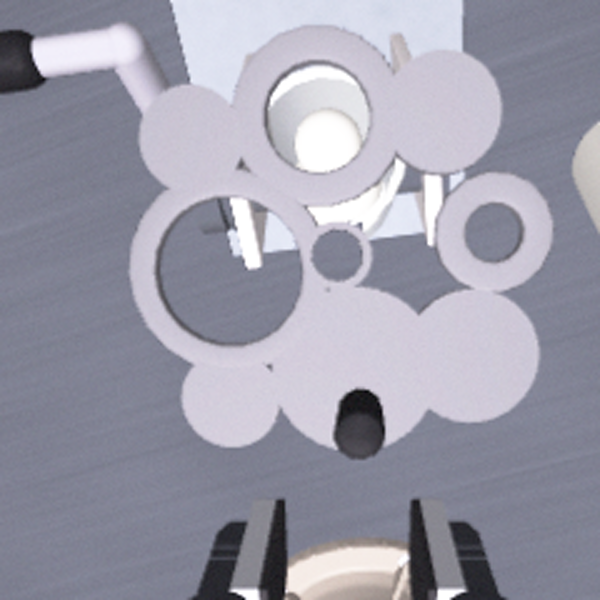

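```bash
python3 - <<'E'
from ang import *
rep(load("w7"),lambda u,v:(120+u/2.5,40+v/2.5),(340,254),h36=(318,118),h52=(230,270),h20=(494,232),peg=(359,435))
E
```

```text
nut [-0.     -0.0036  0.005 ]
h36 nutrel 0.043
h36 modelrel -0.036
h52 nutrel 0.016
h52 modelrel 0.019
h20 nutrel 0.02
h20 modelrel 0.018
peg nutrel 0.005
peg modelrel 0.072
```

```bash
cat >> h.py <<'E'
def hp(adeg,clear=0.0,y=.15,dx=0.0,flipx=False):
    a=np.radians(adeg); X=[.11*np.cos(a)+dx,y,.15+.11*np.sin(a)+.009+.173+clear]
    R=np.c_[RS@[1,0,0],RS@[0,-1,0],[0,0,-1]]
    return S2W(q,X),(flip(R) if flipx else R)
E
python3 - <<'E'
from h import *
o,p,R=cur()
for fx in(False,True):
    t,Rt=hp(40,.06,flipx=fx); print(t,np.degrees(Ro.from_matrix(R.T@Rt).as_rotvec()).round())
    print(W2S(p))
    a,_,_=rows(p,R,t,Rt,14,3); show(a)
E
```

```text
[ 0.6597018  -0.01469093  0.46270664] [ 17.  15. -96.]
[ 6.37717711e-02 -2.38176809e-04  5.26831661e-01]
[[-0.092, -0.013, 0.032], [-0.09, -0.024, 0.03], [-0.087, -0.034, 0.029], [-0.083, -0.043, 0.029], [-0.078, -0.052, 0.028], [-0.072, -0.061, 0.028], [-0.065, -0.068, 0.028], [-0.057, -0.075, 0.028], [-0.048, -0.08, 0.029], [-0.038, -0.085, 0.03], [-0.029, -0.088, 0.031], [-0.018, -0.091, 0.032], [-0.008, -0.091, 0.034], [0.002, -0.092, 0.037]]
[[0.01, 0.009, -0.057], [0.01, 0.009, -0.057], [0.01, 0.009, -0.057], [0.01, 0.009, -0.057], [0.01, 0.009, -0.057], [0.01, 0.009, -0.057], [0.01, 0.009, -0.057], [0.01, 0.009, -0.057], [0.01, 0.009, -0.057], [0.01, 0.009, -0.057], [0.01, 0.009, -0.057], [0.01, 0.009, -0.058], [0.01, 0.009, -0.057], [0.011, 0.01, -0.058]]
max mm 11.901798183467909 deg 7.184984342362898
[ 0.6597018  -0.01469093  0.46270664] [ 15. -16.  82.]
[ 6.37717711e-02 -2.38176809e-04  5.26831661e-01]
[[-0.092, -0.013, 0.032], [-0.092, -0.003, 0.034], [-0.091, 0.007, 0.036], [-0.089, 0.016, 0.037], [-0.086, 0.026, 0.039], [-0.082, 0.036, 0.04], [-0.077, 0.045, 0.041], [-0.071, 0.053, 0.041], [-0.065, 0.061, 0.042], [-0.057, 0.068, 0.042], [-0.049, 0.074, 0.042], [-0.041, 0.079, 0.041], [-0.032, 0.083, 0.04], [-0.022, 0.087, 0.039]]
[[0.009, -0.01, 0.049], [0.009, -0.01, 0.049], [0.009, -0.01, 0.049], [0.009, -0.01, 0.049], [0.009, -0.01, 0.049], [0.009, -0.01, 0.049], [0.009, -0.009, 0.049], [0.009, -0.01, 0.049], [0.009, -0.009, 0.049], [0.008, -0.01, 0.049], [0.009, -0.009, 0.048], [0.008, -0.01, 0.049], [0.009, -0.009, 0.048], [0.008, -0.01, 0.049]]
max mm 11.824719869832013 deg 6.097606087638001
```

Request:
apply_moves:
  dp:
    - [-0.092,-0.013,0.032]
    - [-0.09,-0.024,0.03]
    - [-0.087,-0.034,0.029]
    - [-0.083,-0.043,0.029]
    - [-0.078,-0.052,0.028]
    - [-0.072,-0.061,0.028]
    - [-0.065,-0.068,0.028]
    - [-0.057,-0.075,0.028]
    - [-0.048,-0.08,0.029]
    - [-0.038,-0.085,0.03]
    - [-0.029,-0.088,0.031]
    - [-0.018,-0.091,0.032]
    - [-0.008,-0.091,0.034]
    - [0.002,-0.092,0.037]
    - [0,0,0]
  twist:
    - [0.01,0.009,-0.057]
    - [0.01,0.009,-0.057]
    - [0.01,0.009,-0.057]
    - [0.01,0.009,-0.057]
    - [0.01,0.009,-0.057]
    - [0.01,0.009,-0.057]
    - [0.01,0.009,-0.057]
    - [0.01,0.009,-0.057]
    - [0.01,0.009,-0.057]
    - [0.01,0.009,-0.057]
    - [0.01,0.009,-0.057]
    - [0.01,0.009,-0.058]
    - [0.01,0.009,-0.057]
    - [0.011,0.01,-0.058]
    - [0,0,0]
  jaw: [255,255,255,255,255,255,255,255,255,255,255,255,255,255,255]

```text
clock: 9.05
tcp_pos: [0.6517, -0.0052, 0.4488]
orientation: [-3.124, 0.194, 0.015]
contact_force: [-0.4, 0.2, -0.4]
grip_width: 0.0002
```

```bash
python3 - <<'E'
from h import *
from bench import r
o,p,R=cur(); t,Rt=hp(40,.06); print((R.T@(t-p)).round(4),np.degrees(Ro.from_matrix(R.T@Rt).as_rotvec()).round(1),o["grip_width"],o["contact_force"].round(1),o["joints"].round(2))
f=r.grab_frame("wrist"); cv2.imwrite("pics/w8.png",f["color"][:,:,::-1]); np.savez("pics/w8.npz",p=p,R_=R,**f)
f=r.grab_frame("side"); cv2.imwrite("pics/s8.png",cv2.resize(f["color"][140:300,170:370,::-1],None,fx=3,fy=3))
t,Rt=hp(40,.02);a,p,R=rows(p,R,t,Rt,4,3);show(a)
E
```

```text
[ 0.009   0.0082 -0.0141] [-0.6  0.6  4.1] 0.00015941850707149085 [-0.4  0.2 -0.4] [ 0.02  0.41 -0.15  1.55  0.05  1.19 -0.26]
[[0.02, 0.018, 0.054], [0.02, 0.018, 0.054], [0.02, 0.017, 0.054], [0.02, 0.016, 0.054]]
[[-0.001, 0.001, 0.009], [-0.001, 0.001, 0.009], [-0.001, 0.002, 0.008], [-0.002, 0.001, 0.009]]
max mm 7.239889501919211 deg 1.1128342194594842
```

View pics/w8.png

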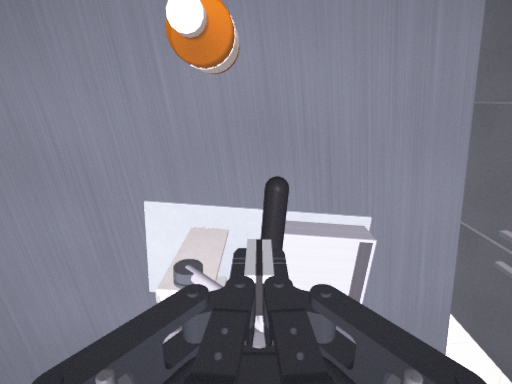

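View pics/s8.png

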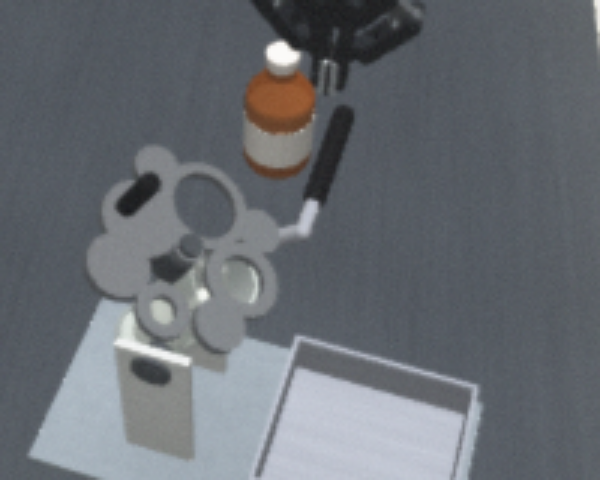

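Request:
apply_moves:
  dp:
    - [0.02,0.018,0.054]
    - [0.02,0.018,0.054]
    - [0.02,0.017,0.054]
    - [0.02,0.016,0.04]
    - [0,0,0]
  twist:
    - [-0.001,0.001,0.009]
    - [-0.001,0.001,0.009]
    - [-0.001,0.002,0.008]
    - [-0.002,0.001,0.009]
    - [0,0,0]
  jaw: [255,255,255,255,255]

```text
clock: 9.65
tcp_pos: [0.6603, -0.0206, 0.4229]
orientation: [3.116, -0.345, -0.001]
contact_force: [-0.9, -0.5, 0.3]
grip_width: -0.0
```

```bash
cat > hs.py <<'E'
import sys
from h import *
c0,a1,n=map(float,sys.argv[1:4])
o,p,R=cur(); print("F",o["contact_force"].round(1),"tip z",(p[2]-.173).round(4),"S",W2S(p).round(4),o["clock"],o["joints"].round(2))
zb=p[2]-.173-.009-.15
a0=np.degrees(np.arcsin(np.clip(zb/.11,-1,1))); print("angle if on bar",a0)
a0=min(a0,40); out=[]
for a in np.linspace(a0,a1,int(n)+1)[1:]:
    t,Rt=hp(a,c0); b,p,R=rows(p,R,t,Rt,1,3); out+=b
show(out)
E
python3 hs.py 0 30 5
```

```text
F [-0.9 -0.5  0.3] tip z 0.2499 S [0.086  0.1444 0.4229] 9.65 [ 0.02  0.44 -0.12  1.56  0.06  1.14 -0.33]
angle if on bar 55.70634052885943
[[0.005, -0.048, 0.193], [0.019, -0.0, 0.025], [0.018, -0.0, 0.026], [0.018, -0.0, 0.027], [0.016, -0.0, 0.028]]
[[0.003, -0.0, -0.012], [0.0, -0.0, 0.0], [0.0, -0.0, 0.0], [0.0, -0.0, 0.0], [0.0, -0.0, 0.0]]
max mm 23.873064319437503 deg 1.484318025222358
```

Request:
apply_moves:
  dp:
    - [0.001,-0.01,0.04]
    - [0.001,-0.01,0.04]
    - [0.001,-0.01,0.03]
    - [0,-0.01,0.03]
    - [0.005,0,0.03]
    - [0.01,0,0.03]
    - [0.015,0,0.03]
    - [0.015,0,0.03]
  twist:
    - [0,0,-0.003]
    - [0,0,-0.003]
    - [0,0,-0.003]
    - [0,0,-0.003]
    - [0,0,0]
    - [0,0,0]
    - [0,0,0]
    - [0,0,0]
  jaw: [255,255,255,255,255,255,255,255]

```text
clock: 10.45
tcp_pos: [0.6685, -0.0167, 0.3943]
orientation: [3.121, -0.302, 0.011]
contact_force: [-1.4, 0.1, 4.4]
grip_width: 0.0002
```

```bash
python3 hs.py 0 0 10
```

```text
F [-1.4  0.1  4.4] tip z 0.2213 S [0.0933 0.1498 0.3943] 10.45 [ 0.02  0.48 -0.12  1.58  0.07  1.08 -0.32]
angle if on bar 34.49368368527031
[[0.007, -0.002, 0.046], [0.027, -0.0, 0.049], [0.025, -0.0, 0.049], [0.021, -0.0, 0.051], [0.018, -0.0, 0.052], [0.014, 0.0, 0.053], [0.012, 0.0, 0.054], [0.008, 0.0, 0.055], [0.005, 0.0, 0.055], [0.002, 0.0, 0.055]]
[[0.003, -0.004, 0.002], [-0.0, 0.0, -0.0], [-0.0, 0.0, -0.0], [-0.0, 0.0, -0.0], [-0.0, 0.0, -0.0], [-0.0, 0.0, -0.0], [-0.0, 0.0, -0.0], [-0.0, 0.0, -0.0], [-0.0, 0.0, -0.0], [-0.0, 0.0, -0.0]]
max mm 6.713568350735695 deg 0.6462197768561404
```

Request:
apply_moves:
  dp:
    - [0.02,0,0.046]
    - [0.027,0,0.049]
    - [0.025,0,0.049]
    - [0.021,0,0.051]
    - [0.018,0,0.052]
    - [0.014,0,0.053]
    - [0.012,0,0.054]
    - [0.008,0,0.055]
    - [0.005,0,0.055]
    - [0.002,0,0.055]
  twist:
    - [0.001,-0.002,0]
    - [0.001,-0.001,0]
    - [0,0,0]
    - [0,0,0]
    - [0,0,0]
    - [0,0,0]
    - [0,0,0]
    - [0,0,0]
    - [0,0,0]
    - [0,0,0]
  jaw: [255,255,255,255,255,255,255,255,255,255]

```text
clock: 11.45
tcp_pos: [0.69, -0.0218, 0.3403]
orientation: [3.125, -0.304, 0.024]
contact_force: [-2.6, -0.6, 4.7]
grip_width: 0.0003
```

```bash
python3 hs.py 0 -30 10; python3 - <<'E'
from bench import r
import cv2
f=r.grab_frame("side"); cv2.imwrite("pics/s9.png",cv2.resize(f["color"][140:340,170:370,::-1],None,fx=3,fy=3))
E
```

```text
F [-2.6 -0.6  4.7] tip z 0.1673 S [0.1154 0.1489 0.3403] 11.45 [ 0.02  0.56 -0.12  1.57  0.08  1.   -0.31]
angle if on bar 4.32389306559567
[[-0.046, -0.009, 0.054], [-0.0, 0.0, 0.055], [-0.005, 0.0, 0.055], [-0.007, -0.0, 0.054], [-0.011, -0.0, 0.054], [-0.013, -0.0, 0.053], [-0.017, -0.0, 0.052], [-0.02, -0.0, 0.052], [-0.024, -0.0, 0.049], [-0.026, -0.0, 0.049]]
[[0.0, -0.007, 0.001], [0.0, -0.0, 0.0], [0.0, -0.0, 0.0], [0.0, -0.0, 0.0], [0.0, -0.0, 0.0], [0.0, -0.0, 0.0], [0.0, -0.0, 0.0], [0.0, -0.0, 0.0], [0.0, -0.0, 0.0], [0.0, -0.0, 0.0]]
max mm 8.580629347547882 deg 0.848528137423857
```

View pics/s9.png

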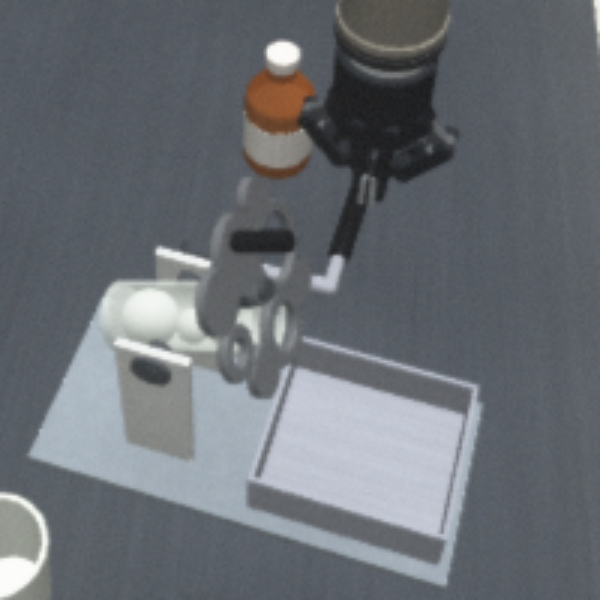

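Request:
apply_moves:
  dp:
    - [-0.02,-0.005,0.054]
    - [-0.015,0,0.055]
    - [-0.012,0,0.055]
    - [-0.012,0,0.054]
    - [-0.013,0,0.054]
    - [-0.015,0,0.053]
    - [-0.017,0,0.052]
    - [-0.02,0,0.052]
    - [-0.024,0,0.049]
    - [-0.026,0,0.049]
  twist:
    - [0,-0.004,0]
    - [0,-0.003,0]
    - [0,0,0]
    - [0,0,0]
    - [0,0,0]
    - [0,0,0]
    - [0,0,0]
    - [0,0,0]
    - [0,0,0]
    - [0,0,0]
  jaw: [255,255,255,255,255,255,255,255,255,255]

```text
clock: 12.5
tcp_pos: [0.6813, -0.0206, 0.2898]
orientation: [-3.126, 0.309, -0.066]
contact_force: [0.8, -0.4, 6.7]
grip_width: -0.0001
```

```bash
python3 hs.py 0 -45 6
```

```text
F [ 0.8 -0.4  6.7] tip z 0.1168 S [0.1066 0.1484 0.2898] 12.5 [ 0.02  0.59 -0.11  1.64  0.09  0.87 -0.33]
angle if on bar -22.584263591340235
[[-0.069, -0.013, 0.052], [-0.028, -0.0, 0.052], [-0.031, -0.0, 0.051], [-0.035, -0.0, 0.049], [-0.038, -0.0, 0.046], [-0.041, -0.0, 0.043]]
[[-0.002, -0.02, -0.0], [-0.0, 0.0, -0.0], [-0.0, 0.0, -0.0], [-0.0, 0.0, -0.0], [-0.0, 0.0, -0.0], [-0.0, 0.0, -0.0]]
max mm 10.484731756225335 deg 2.4119701490690137
```

Request:
apply_moves:
  dp:
    - [-0.03,-0.006,0.05]
    - [-0.033,-0.003,0.05]
    - [-0.035,0,0.05]
    - [-0.036,0,0.047]
    - [-0.036,0,0.045]
    - [-0.038,0,0.04]
  twist:
    - [0,-0.006,0]
    - [0,-0.006,0]
    - [0,-0.004,0]
    - [0,-0.002,0]
    - [0,0,0]
    - [0,0,0]
  jaw: [255,255,255,255,255,255]

```text
clock: 13.1
tcp_pos: [0.6701, -0.0191, 0.2662]
orientation: [-3.121, 0.314, -0.075]
contact_force: [2.5, -1.1, 5.5]
grip_width: 0.0
```

```bash
python3 hs.py 0 -47 3; python3 - <<'E'
from bench import r
import cv2
f=r.grab_frame("side"); cv2.imwrite("pics/s10.png",cv2.resize(f["color"][140:340,170:370,::-1],None,fx=3,fy=3))
E
```

```text
F [ 2.5 -1.1  5.5] tip z 0.0932 S [0.0953 0.1477 0.2662] 13.1 [ 0.02  0.61 -0.12  1.69  0.1   0.81 -0.34]
angle if on bar -36.74247618684911
[[-0.096, -0.018, 0.039], [-0.036, -0.0, 0.04], [-0.039, -0.0, 0.039]]
[[-0.004, -0.023, -0.002], [-0.0, 0.0, 0.0], [-0.0, 0.0, 0.0]]
max mm 12.620554662929834 deg 2.8116898833263955
```

View pics/s10.png

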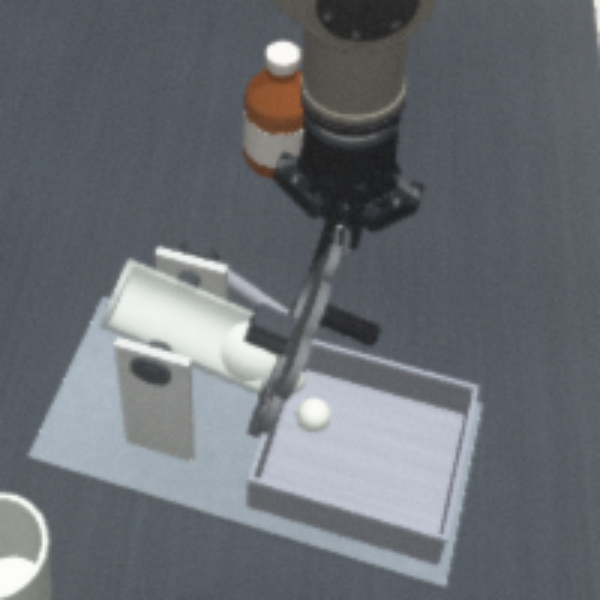

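```bash
cat > pr.py <<'E'
from h import *
f=load("side0")
def tip(X,t):
    X=np.asarray(X)-piv; c,s=np.cos(t),np.sin(t); return piv+np.array([c*X[0]+s*X[2],X[1],-s*X[0]+c*X[2]])
h0=np.array([.11*np.cos(np.radians(40)),0,.15+.11*np.sin(np.radians(40))])
def im(X): return ((proj(f,S2W(q,X))-[170,140])*3).round()
for t in (1.34,1.48):
  print(t)
  for n,X in [("h_in",h0+[0,.086,0]),("h_out",h0+[0,.194,0]),("peg0",dialpt(0,.055,np.pi,0)),("peg1",dialpt(0,.055,np.pi,.045)),("hub",hub)]: print(n,im(tip(X,t)))
E
python3 pr.py
```

```text
1.34
h_in [306. 304.]
h_out [337. 209.]
peg0 [323. 314.]
peg1 [379. 339.]
hub [298. 346.]
1.48
h_in [294. 308.]
h_out [326. 214.]
peg0 [331. 329.]
peg1 [383. 357.]
hub [297. 356.]
```

Request:
apply_moves:
  dp:
    - [-0.04,-0.005,0.036]
    - [-0.04,-0.005,0.034]
    - [-0.04,0,0.03]
    - [-0.03,0,0.03]
  twist:
    - [0,-0.008,0]
    - [0,-0.008,0]
    - [0,-0.004,0]
    - [0,0,0]
  jaw: [255,255,255,255]

```text
clock: 13.55
tcp_pos: [0.6627, -0.0174, 0.2566]
orientation: [-3.115, 0.317, -0.06]
contact_force: [1.1, -0.9, 7.3]
grip_width: 0.0
```

```bash
python3 hs.py 0 -47 3; python3 - <<'E'
from bench import r
import cv2
f=r.grab_frame("side"); cv2.imwrite("pics/s11.png",cv2.resize(f["color"][140:340,170:370,::-1],None,fx=3,fy=3))
f=r.grab_frame("scene"); cv2.imwrite("pics/c11.png",cv2.resize(f["color"][160:320,130:330,::-1],None,fx=3,fy=3))
E
```

```text
F [ 1.1 -0.9  7.3] tip z 0.0836 S [0.0878 0.1479 0.2566] 13.55 [ 0.02  0.61 -0.12  1.71  0.09  0.79 -0.35]
angle if on bar -43.27077160034539
[[-0.078, -0.016, 0.012], [-0.015, -0.0, 0.014], [-0.014, -0.0, 0.013]]
[[-0.006, -0.018, -0.003], [-0.0, 0.0, -0.0], [-0.0, 0.0, -0.0]]
max mm 9.662794626814751 deg 2.3051247254758254
```

View pics/s11.png

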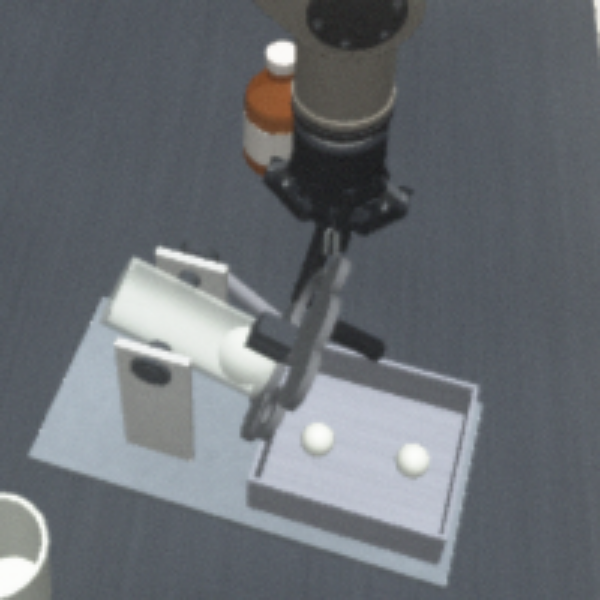

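View pics/c11.png

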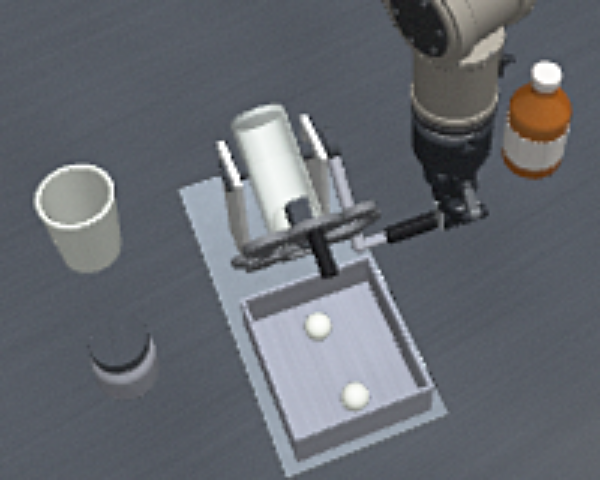

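Request:
apply_moves:
  dp:
    - [-0.01,0,0.014]
    - [0,0,0.008]
    - [0,0,0.006]
    - [0,0,0.006]
    - [0,0,0.006]
    - [0.035,0,-0.04]
    - [0.035,0,-0.045]
    - [0.033,0,-0.05]
    - [0.03,0,-0.05]
    - [0.025,0,-0.05]
    - [0.022,0,-0.05]
    - [0.02,0,-0.05]
    - [0.017,0,-0.05]
    - [0.013,0,-0.05]
    - [0.01,0,-0.05]
    - [0.006,0,-0.05]
    - [0,0,-0.05]
  twist:
    - [0,-0.006,0]
    - [0,-0.006,0]
    - [0,-0.004,0]
    - [0,0,0]
    - [0,0,0]
    - [0,0,0]
    - [0,0,0]
    - [0,0,0]
    - [0,0,0]
    - [0,0,0]
    - [0,0,0]
    - [0,0,0]
    - [0,0,0]
    - [0,0,0]
    - [0,0,0]
    - [0,0,0]
    - [0,0,0]
  jaw: [255,255,255,255,255,255,255,255,255,255,255,255,255,255,255,255,255]

```text
clock: 15.35
tcp_pos: [0.6963, -0.0247, 0.333]
orientation: [-3.11, 0.316, -0.024]
contact_force: [0.1, 0.4, 3.4]
grip_width: 0.0
```

```bash
python3 hs.py 0 40 12;python3 - <<'E'
from bench import r
import cv2
f=r.grab_frame("side"); cv2.imwrite("pics/s12.png",cv2.resize(f["color"][140:340,170:370,::-1],None,fx=3,fy=3))
E
```

```text
F [0.1 0.4 3.4] tip z 0.16 S [0.1221 0.1473 0.333 ] 15.35 [ 0.03  0.58 -0.12  1.56  0.07  0.99 -0.31]
angle if on bar 0.4992322441524185
[[-0.102, -0.022, -0.054], [-0.005, -0.0, -0.052], [-0.008, -0.0, -0.052], [-0.011, -0.0, -0.052], [-0.014, -0.0, -0.05], [-0.017, -0.0, -0.05], [-0.02, -0.0, -0.049], [-0.022, -0.0, -0.048], [-0.025, -0.0, -0.046], [-0.028, -0.0, -0.045], [-0.03, -0.0, -0.043], [-0.033, -0.0, -0.041]]
[[-0.008, -0.007, -0.003], [0.0, 0.0, 0.0], [0.0, 0.0, 0.0], [0.0, 0.0, 0.0], [0.0, 0.0, 0.0], [0.0, 0.0, 0.0], [0.0, 0.0, 0.0], [0.0, 0.0, 0.0], [0.0, 0.0, 0.0], [0.0, 0.0, 0.0], [0.0, 0.0, 0.0], [0.0, 0.0, 0.0]]
max mm 14.098851017015535 deg 1.3254433220624713
```

View pics/s12.png

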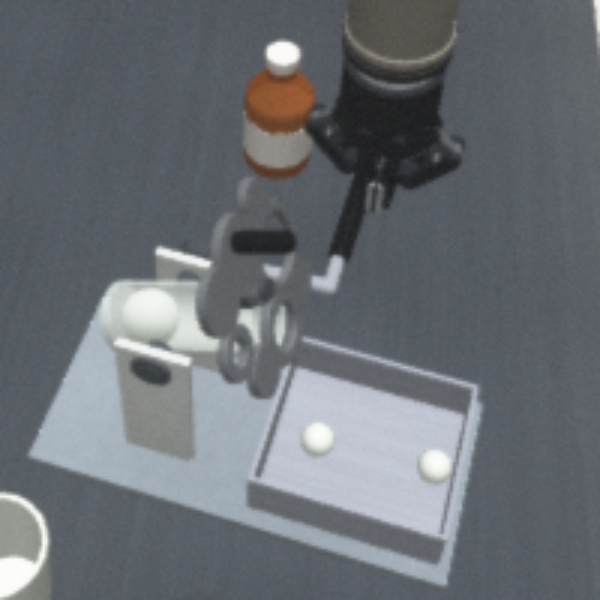

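Both small balls are in the tray, at (318,438) and (435,465). The large one has rolled back to the tube's floor at (150,315). Next I let the tube finish swinging back and move the gripper clear.

Request:
apply_moves:
  dp:
    - [-0.03,-0.005,-0.05]
    - [-0.03,-0.005,-0.05]
    - [-0.03,-0.005,-0.05]
    - [-0.025,0,-0.05]
    - [-0.022,0,-0.05]
    - [-0.02,0,-0.05]
    - [-0.022,0,-0.05]
    - [-0.025,0,-0.047]
    - [-0.028,0,-0.046]
    - [-0.03,0,-0.045]
    - [-0.03,0,-0.043]
    - [-0.02,0,-0.06]
    - [0,0,-0.1]
    - [0,0,-0.2]
    - [0,-0.1,-0.2]
    - [0,-0.1,-0.2]
    - [0,0,-0.1]
    - [0,0,0]
    - [0,0,0]
  twist:
    - [0,0,0]
    - [0,0,0]
    - [0,0,0]
    - [0,0,0]
    - [0,0,0]
    - [0,0,0]
    - [0,0,0]
    - [0,0,0]
    - [0,0,0]
    - [0,0,0]
    - [0,0,0]
    - [0,0,0]
    - [0,0,0]
    - [0,0,0]
    - [0,0,0]
    - [0,0,0]
    - [0,0,0]
    - [0,0,0]
    - [0,0,0]
  jaw: [255,255,255,255,255,255,255,255,255,255,255,255,255,255,255,255,255,255,255]

```text
clock: 17.3
tcp_pos: [0.6575, 0.0046, 0.5102]
orientation: [-3.113, 0.319, -0.027]
contact_force: [0.3, -0.5, -0.4]
grip_width: 0.0001
```

```bash
python3 hs.py 0 40 1|head -1;python3 - <<'E'
from bench import r
import cv2,numpy as np
f=r.grab_frame("side"); np.savez("pics/s13.npz",**f);cv2.imwrite("pics/s13.png",cv2.resize(f["color"][140:340,170:370,::-1],None,fx=3,fy=3))
f=r.grab_frame("scene"); np.savez("pics/c13.npz",**f);cv2.imwrite("pics/c13.png",cv2.resize(f["color"][160:320,130:330,::-1],None,fx=3.75,fy=3.75))
E
```

```text
F [ 0.3 -0.5 -0.4] tip z 0.3372 S [0.0783 0.1684 0.5102] 17.3 [-0.    0.38 -0.14  1.47  0.04  1.28 -0.34]
```

View pics/s13.png

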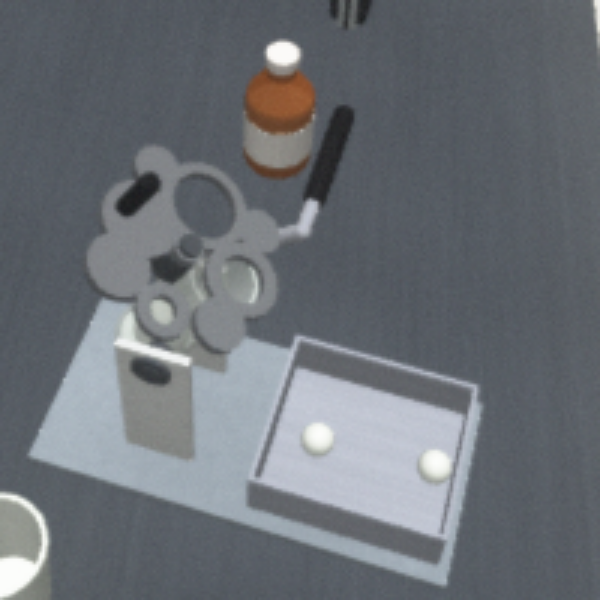

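View pics/c13.png

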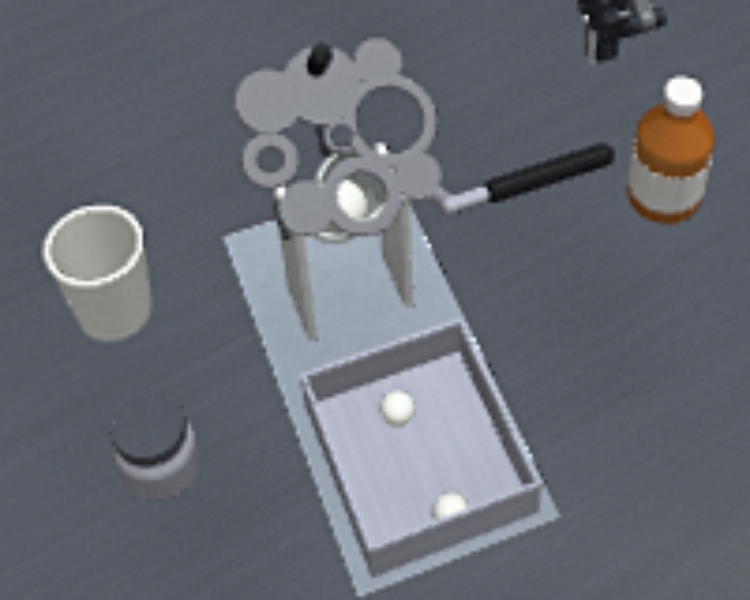

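```bash
python3 - <<'E'
from bench import r
print(r.hand_in())
E
```

```text
the job is handed in; nothing more can be done
None
```

I finished the task and handed it in at about 17.5 s of robot time. The hand-in gives no verdict, so the results below come from my own checks.

**What I did:**
- **Dial:** I caged the peg loosely between the jaws and pushed it round from about 1.83 rad to about 0.02 rad, measured with the wrist camera.
- **Tipping:** I pressed the handle down with closed fingers to about 1.45 rad, estimated from fingertip height. I held it there, then let the tube swing back under control. The readings taken between moves showed at most about 7 N on the wrist; I did not see the force within a move.

**Last checks:**
- **Balls:** Both small balls lie on the tray floor. I last saw the large ball clearly at the bottom of the tube, about halfway through the return.
- **Dispenser:** The handle is back at its rest position. The peg is where it was when I set the dial.
- **Surroundings:** The bottle, beaker and jar show no visible movement, and the arm is clear of everything.

**Disagreements:** In the wrist pictures taken while setting the dial, the hub sat about 3 to 4 mm off my model sideways. The final dial estimates therefore ranged from -0.04 to 0.07 rad, all inside the 0.15 rad tolerance. After tipping I only compared the dial by eye with the earlier picture.

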